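Line up specimen containers by height at the screening desk

TASK

Line up the four specimen containers by height on the tray's row of four rings, each standing upright in the middle of its own ring: the tallest on the ring next to the sanitiser bottle, then shorter and shorter, ending with the shortest on the ring next to the small cardboard carton. Leave the bottle and the carton where they are and do not knock any container over.

Things in the scene. Friction and masses are not known exactly. Their poses are not given: they have to be found in the camera images.
- jar_tallest: the tallest of four loose round specimen containers, 94 mm high in all: off-white body 48 mm in diameter under a white screw lid 50 mm in diameter and 14 mm high (all four have the same body and lid diameters and differ only in height). Weighs 40 to 120 g. Stands upright on the table at the start; origin at the centre of its underside, z up its axis
- jar_large: the second tallest of four loose round specimen containers, 76 mm high in all: off-white body 48 mm in diameter under a white screw lid 50 mm in diameter and 14 mm high (all four have the same body and lid diameters and differ only in height). Weighs 40 to 120 g. Stands upright on the table at the start; origin at the centre of its underside, z up its axis
- jar_medium: the third tallest of four loose round specimen containers, 58 mm high in all: off-white body 48 mm in diameter under a white screw lid 50 mm in diameter and 14 mm high (all four have the same body and lid diameters and differ only in height). Weighs 40 to 120 g. Stands upright on the table at the start; origin at the centre of its underside, z up its axis
- jar_small: the shortest of four loose round specimen containers, 40 mm high in all: off-white body 48 mm in diameter under a white screw lid 50 mm in diameter and 14 mm high (all four have the same body and lid diameters and differ only in height). Weighs 40 to 120 g. Stands upright on the table at the start; origin at the centre of its underside, z up its axis
- ring_a: printed black ring, 66 mm outside and 57 mm inside diameter, flat (nothing to feel), an end one of the four rings in a straight row at 80 mm spacing on the white strip tray (90 x 520 x 6 mm, fixed, top 6 mm above the table); order along the row ring_a, ring_b, ring_c, ring_d. Origin at the ring's centre on the tray's top; y along the row from ring_a towards ring_d, x across it, z up
- ring_b: printed black ring, 66 mm outside and 57 mm inside diameter, flat (nothing to feel), an inner one of the four rings in a straight row at 80 mm spacing on the white strip tray (90 x 520 x 6 mm, fixed, top 6 mm above the table); order along the row ring_a, ring_b, ring_c, ring_d. Origin at the ring's centre on the tray's top; y along the row from ring_a towards ring_d, x across it, z up
- ring_c: printed black ring, 66 mm outside and 57 mm inside diameter, flat (nothing to feel), an inner one of the four rings in a straight row at 80 mm spacing on the white strip tray (90 x 520 x 6 mm, fixed, top 6 mm above the table); order along the row ring_a, ring_b, ring_c, ring_d. Origin at the ring's centre on the tray's top; y along the row from ring_a towards ring_d, x across it, z up
- ring_d: printed black ring, 66 mm outside and 57 mm inside diameter, flat (nothing to feel), an end one of the four rings in a straight row at 80 mm spacing on the white strip tray (90 x 520 x 6 mm, fixed, top 6 mm above the table); order along the row ring_a, ring_b, ring_c, ring_d. Origin at the ring's centre on the tray's top; y along the row from ring_a towards ring_d, x across it, z up
- bottle: loose hand sanitiser bottle, blue with a paper band and a white cap, 52 mm in diameter and 110 mm high, standing on the tray 95 mm beyond one end ring (either ring_a or ring_d, it changes). The tallest container belongs on the ring beside it. Origin at the centre of its underside, z up
- carton: loose small brown cardboard carton with a blue band and a white strip, 60 x 60 x 55 mm high, standing on the tray 95 mm beyond the other end ring. The shortest container belongs on the ring beside it. Origin at the centre of its underside, z up
Not all that is in view belongs to the job. Leave any red or turquoise look-alike of the jar_medium alone. Leave any turquoise look-alike of the jar_large alone.

How it is judged:
By the outcome, as a careful person would: the job done as asked, in the order asked, and still so for the second after the job is handed in, with the robot touching nothing.
It also fails if it takes over 93 s, if anything falls off the work surface, if the arm or the gripper's body presses on something with over 40 N, if the wrist force passes 120 N, or if a joint passes its speed limit or range.

ROBOT

A 6-joint arm with a two-finger parallel gripper is mounted at the origin on the work surface. World frame = base frame: x ahead of the robot, y to its left, z up, the work surface at z = 0. Lengths are in mm, angles in rad, forces in N, time in s.
With the tool pointing down it reaches from about 300 to 875 mm from the base axis. Payload 4.2 kg.
Tool frame: the origin (TCP) lies at the centre of the arm's flange, where the gripper is bolted on; the fingertips stand 173 mm ahead of it and the grasp point (between the pads) lies 155 mm ahead of it; z points along the fingers, y is the line along which they close (so a half turn about z gives the same grasp; the last joint's range is limited). The gripper opens to 85 mm and grips with 20 to 120 N. Pads are 22 mm wide; open, the fingers measure 114 mm over their backs; the gripper's body (76 mm by 85 mm) begins 54 mm behind the grasp point. The pads swing forward as they close: fully open they stand 13 mm farther back than shut.
Start: joints at [1.1, 0.32, 1.565, -0, 1.257, -0.02], TCP at [250.516, 517.556, 404.738] pointing down, gripper open.
Joint ranges: [-3.11, 3.11], [-0.84, 2.01], [0.21, 2.61], [-1.34, 4.49], [0.05, 2.63], [-2.56, 2.56]. Speed limits (rad/s): [2.57, 2.57, 3.14, 3.14, 3.14, 3.14].

INTERFACE

Orientations are given as a rotation vector (axis times angle).
In Python, from rig import ctrl gives the robot as it stands. The module is installed in compiled form; this text tells all that it offers.
- The arm moves only by the tool jog_arm, never from a script. Its argument "increments" is one flat list of numbers, 7 for each row, row after row: the turn, a rotation vector about the tool's x, y, z as a fraction of full scale, then the shift along the tool's x, y, z as a fraction of full scale, then the opening, from 0 (shut) to 1 (fully open). A call has 1 to 8 rows; each row shifts and turns the commanded pose from where the row before left it, along the tool's axes as they then stand; what a row does not reach is not made up. Full scale, the value 1, is 200 mm for a shift and 8 degrees for a turn. A row lasts 1/8 s, in which the tool goes at most 62.5 mm and 10.7 degrees, less where a joint would pass 70% of its speed; a pose out of reach is approached as far as the arm can. A call with a number of a shift or a turn outside -1 to 1 is refused whole. A call with a gripper value outside its range is refused whole. The fingers move at their own pace and stop on an object; the grip force is fixed at half the most. Time passes only in rows, so rows that do not move let the fingers close. It gives the time, the measured TCP pose, the force, the opening and the grip force at its end, in the units of the state.
- ctrl.observe(): the state, without advancing time (a new reading comes with each control period).
- ctrl.snapshot(name): name is "scene" or "top" or "wrist"; returns a dict with "image" (420x560x3 uint8, red, green, blue), "K" (3x3 intrinsics, pixels), "eye" and "rotation" of the camera in the world; the wrist camera has in their place "hand_eye" (4x4, takes a point from camera to tool coordinates, whose origin is the TCP and whose axes are the flange's). Camera axes: x right, y down, z forward; pixel columns grow to the right and rows downward; lengths in mm; the calibration is good to about 2 mm. A picture is of the moment at which its call begins: read the wrist's pose just before it. There is no depth.
- ctrl.sign_off(): hands the job in; it is judged then, once.
Trained networks look in a picture, given as the dict that the camera call returned (one of the last four; its "shot" number tells which), for a name from the list of things; names that differ only in an ending like _2 or _b are one class to them, and where a whole thing is asked for, a point or a joint stands for the part that bears it (a point fixed in the world has none). Each returns a list of dicts, best first, with "confidence" (0 to 1); they miss things now and then, are a little off and sometimes report something else, mostly with a low value. They report only what shows in the picture. A call takes as long as a camera call. They do not tell look-alikes from the thing itself.
- ctrl.find_in(picture, label): "position" ([x, y, z] in mm, in world coordinates, good to about 4 mm: the middle of the surface that is visible of it).
- ctrl.mark_of(picture, label): "position" ([x, y, z] in mm, in world coordinates, good to about 4 mm: a listed point, or the origin of a listed thing).
The state is a dict: "time": time; "joints": joint angles; "dq": joint speeds; "joint_torque": joint torques, N m; "ee_pos": TCP position; "tool_rot": TCP orientation; "wrist_force": force on the tool from outside, world axes, zero at the start; "torque": the same for the moment, N m; "gripper_width": finger opening in mm; "grip_force": force on a finger pad.
Only numpy, scipy, OpenCV 4.12 (cv2) and the standard library are available. Lean on these libraries where they do the work, as an engineer would, in place of code of your own. Each camera call takes 0.05 s, during which the arm holds its last target. There are 200 camera calls.

## Working session

There is one attempt and no reset: what is moved stays moved. The work goes in short steps, Python scripts to look and compute and a tool call to move; the robot and the scene stay as the last step left them, time stands still between calls to the robot, and variables do not carry over. Pictures are saved under pics/ and viewed, at most 14 in all, crops included, and the job is handed in when it is done.

Besides the shell and the picture viewer there is one more tool, called after "Call:" by a JSON object that holds its "op" and its "data", one argument or row to a line. jog_arm: Moves the arm, as the interface text tells. Its arguments: {"type":"object","properties":{"increments":{"type":"array","items":{"type":"number"}}},"required":["increments"]}

```bash
mkdir -p pics
cat > look.py <<'E'
from rig import ctrl
import cv2,numpy as np
def snap(cam,name):
    s=ctrl.snapshot(cam); cv2.imwrite(f'pics/{name}.png',s['image'][:,:,::-1]); return s
def px(s,p):
    c=np.array(s['rotation']).T@(np.array(p)-np.array(s['eye'])); u=np.array(s['K'])@c; return (u[:2]/u[2]).round()
E
python3 - <<'E'
from look import *
for cam in('top','scene'):
    s=snap(cam,cam+'0')
    print(cam,np.array(s['eye']).round(),np.array(s['rotation']).round(3).tolist(),np.array(s['K']).round(1).tolist())
    for l in('jar_tallest','jar_large','jar_medium','jar_small','ring_a','ring_b','ring_c','ring_d','bottle','carton'):
        for d in ctrl.mark_of(s,l): print(l,np.array(d['position']).round(),round(d['confidence'],2),px(s,d['position']))
o=ctrl.observe();print(o['tool_rot'],o['gripper_width'],o['time'])
a=cv2.imread('pics/top0.png');b=cv2.imread('pics/scene0.png')
E
```

```text
top [ 407.  -14. 1140.] [-2.174, 2.132, -0.098] [[491.1, 0.0, 269.3], [0.0, 491.1, 220.6], [0.0, 0.0, 1.0]]Traceback (most recent call last):
  File "<stdin>", line 6, in <module>
  File "look.py", line 6, in px
    c=np.array(s['rotation']).T@(np.array(p)-np.array(s['eye'])); u=np.array(s['K'])@c; return (u[:2]/u[2]).round()
                                                                    ~~~~~~~~~~~~~~~~^~
ValueError: matmul: Input operand 1 does not have enough dimensions (has 0, gufunc core with signature (n?,k),(k,m?)->(n?,m?) requires 1)
```

Rotation is a rotation vector.

```bash
cat > look.py <<'E'
from rig import ctrl
import cv2,numpy as np
def snap(cam,name):
    s=ctrl.snapshot(cam); cv2.imwrite(f'pics/{name}.png',s['image'][:,:,::-1]); return s
def R(v): return cv2.Rodrigues(np.array(v,float))[0]
def px(s,p):
    u=np.array(s['K'])@(R(s['rotation']).T@(np.array(p)-np.array(s['eye']))); return (u[:2]/u[2]).round()
def ray(s,uv,z):
    d=R(s['rotation'])@np.linalg.inv(np.array(s['K']))@np.array([*uv,1.]); e=np.array(s['eye']); return e+d*(z-e[2])/d[2]
E
python3 - <<'E'
from look import *
for cam in('top','scene'):
    s=snap(cam,cam+'1')
    for l in('jar_tallest','jar_large','jar_medium','jar_small','ring_a','ring_b','ring_c','ring_d','bottle','carton'):
        for d in ctrl.mark_of(s,l): print(l,np.array(d['position']).round(),round(d['confidence'],2),px(s,d['position']))
o=ctrl.observe();print(o['tool_rot'],o['gripper_width'],o['time'])
E
```

```text
jar_large [460.  78.   2.] 0.96 [240. 252.]
jar_large [622. 198.   5.] 0.66 [191. 182.]
jar_large [337.  24.   1.] 0.64 [262. 306.]
jar_medium [ 474. -191.    3.] 0.93 [357. 248.]
jar_medium [ 366. -172.   -1.] 0.69 [348. 296.]
jar_medium [ 485. -287.    3.] 0.6 [398. 244.]
jar_medium [467. 214.   2.] 0.5 [182. 248.]
jar_small [465. 214.   4.] 0.82 [182. 249.]
ring_a [628.  24.   7.] 0.92 [265. 181.]
ring_a [ 635. -139.    9.] 0.87 [335. 179.]
ring_a [622. 102.   8.] 0.83 [231. 182.]
ring_a [627. -61.   7.] 0.59 [301. 182.]
ring_b [628.  24.   7.] 0.92 [265. 181.]
ring_b [ 635. -139.    9.] 0.87 [335. 179.]
ring_b [622. 102.   8.] 0.83 [231. 182.]
ring_b [627. -61.   7.] 0.59 [301. 182.]
ring_c [628.  24.   7.] 0.92 [265. 181.]
ring_c [ 635. -139.    9.] 0.87 [335. 179.]
ring_c [622. 102.   8.] 0.83 [231. 182.]
ring_c [627. -61.   7.] 0.59 [301. 182.]
ring_d [628.  24.   7.] 0.92 [265. 181.]
ring_d [ 635. -139.    9.] 0.87 [335. 179.]
ring_d [622. 102.   8.] 0.83 [231. 182.]
ring_d [627. -61.   7.] 0.59 [301. 182.]
bottle [620. 199.   4.] 0.63 [191. 183.]
carton [ 637. -232.   10.] 0
[... 506 characters left out ...]
235.]
ring_a [623. 101.   1.] 0.76 [329. 263.]
ring_b [624.  25.   3.] 0.93 [289. 253.]
ring_b [628. -58.   7.] 0.88 [247. 243.]
ring_b [ 633. -139.    9.] 0.78 [206. 235.]
ring_b [623. 101.   1.] 0.76 [329. 263.]
ring_c [624.  25.   3.] 0.93 [289. 253.]
ring_c [628. -58.   7.] 0.88 [247. 243.]
ring_c [ 633. -139.    9.] 0.78 [206. 235.]
ring_c [623. 101.   1.] 0.76 [329. 263.]
ring_d [624.  25.   3.] 0.93 [289. 253.]
ring_d [628. -58.   7.] 0.88 [247. 243.]
ring_d [ 633. -139.    9.] 0.78 [206. 235.]
ring_d [623. 101.   1.] 0.76 [329. 263.]
bottle [620. 194.   8.] 0.83 [380. 271.]
carton [ 638. -235.    8.] 0.76 [160. 226.]
[7.02107471e-01 3.06208259e+00 2.09906787e-04] 85.5042891368764 1.2
```

View pics/top1.png

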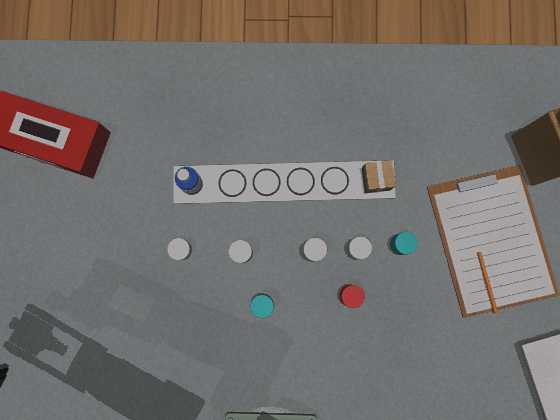

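View pics/scene1.png

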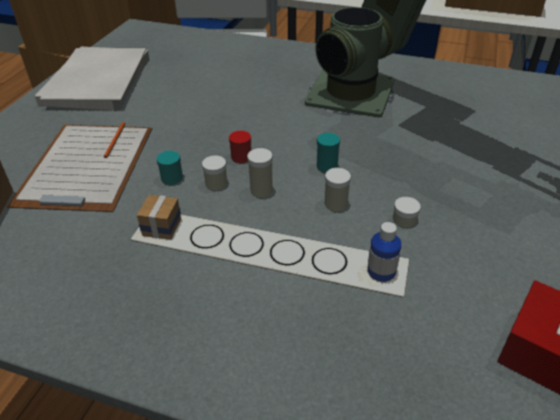

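The white jars in the scene view are medium (214,172), tallest (261,172), large (337,189) and small (406,212). In the top view they are at (360,248), (315,250), (240,252) and (178,249). Possible mix-ups are turquoise at scene (170,168) and (328,152), and red at (241,146), all to be left alone. The bottle is at top (188,180), so the tallest goes on the ring at (232,183) and the shortest on the ring at (335,181), next to the carton at (379,176).

Next I'll square the gripper to the row and refine the pixel positions.

Call:
{"op": "jog_arm", "data": {
  "increments": [0,0,1,0,0,0,1,0,0,1,0,0,0,1,0,0,1,0,0,0,1,0,0,1,0,0,0,1,0,0,1,0,0,0,1,0,0,1,0,0,0,1,0,0,1,0,0,0,1,0,0,1,0,0,0,1]
}}

```text
time: 2.2
ee_pos: [250.5, 517.6, 404.7]
tool_rot: [-2.223, -2.22, -0.0]
wrist_force: [0.6, 0.4, -0.3]
gripper_width: 85.5
grip_force: 0.0
```

Run:
```python
from look import *
s=snap('top','top2'); im=s['image']; hsv=cv2.cvtColor(im,cv2.COLOR_RGB2HSV)
print('tray/rings')
m=(im.max(2)<110).astype(np.uint8)
C=[]
for c in((232,183),(267,182),(301,181),(335,180)):
    w=np.zeros_like(m); cv2.circle(w,c,19,1,-1)
    q=np.argwhere(m&w)[:,::-1].astype(np.float32); e=cv2.fitEllipse(cv2.convexHull(q)); C.append(ray(s,e[0],6)[:2]); print(e[0],e[1],C[-1].round(1))
C=np.array(C);k=np.array([-120,-40,40,120.]);print('mean',C.mean(0).round(1),'dir',(k@C/(k@k)).round(4))
for n,c,h in(('small',(178,249),40),('large',(240,252),76),('tallest',(315,250),94),('medium',(360,248),58)):
    w=np.zeros_like(m); cv2.circle(w,c,18,1,-1)
    L=((im.min(2)>150)&(w>0)).astype(np.uint8); q=np.argwhere(L)[:,::-1].astype(np.float32)
    e=cv2.fitEllipse(cv2.convexHull(q)); print(n,np.array(e[0]).round(1),np.array(e[1]).round(1),ray(s,e[0],h).round(1))
o=ctrl.observe();print(o['tool_rot'],o['ee_pos'],o['joints'],o['time'])
for cam,nm in (('top','top2'),):
    cv2.imwrite('pics/crop1.png',cv2.resize(cv2.imread('pics/scene1.png')[120:290,130:430],None,fx=2.6,fy=2.6))
```

```text
tray/rings
(231.8526611328125, 184.66513061523438) (27.152244567871094, 32.234169006347656) [617.8 101.3]
(266.4816589355469, 182.0826873779297) (26.31629753112793, 36.57371520996094) [625.3  20.1]
(300.601806640625, 182.52996826171875) (26.830638885498047, 32.50581741333008) [625.5 -59.8]
(334.65887451171875, 178.4913330078125) (26.999757766723633, 32.684532165527344) [ 636.4 -139.3]
mean [626.3 -19.4] dir [ 0.0701 -1.0022]
small [178.  248.7] [21.  21.3] [463.5 215.   40. ]
large [239.8 251.1] [21.8 22.1] [459.   72.7  76. ]
tallest [315. 249.] [22.3 22.7] [465.6 -88.8  94. ]
medium [360.2 247.3] [21.3 22.1] [ 473.2 -190.3   58. ]
[-2.22619933e+00 -2.21656885e+00 -2.30970978e-04] [250.50899594 517.57258774 404.74973162] [1.10001729e+00 3.19594775e-01 1.56447742e+00 2.55216076e-05
 1.25735776e+00 1.10434476e+00] 2.25
```

View pics/crop1.png

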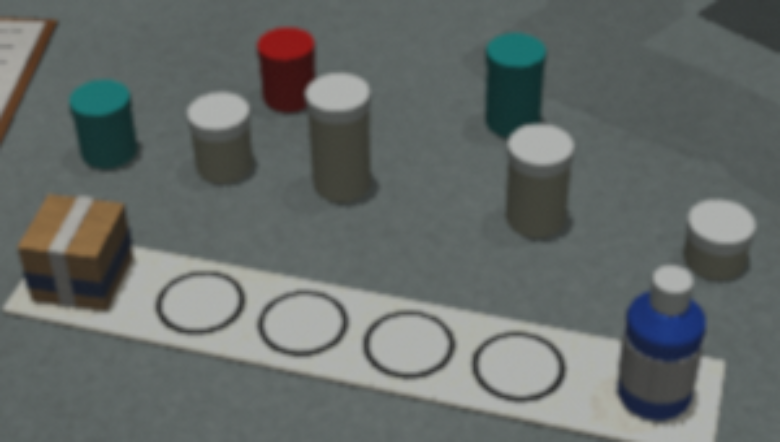

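The crop confirms the choice: four white-lidded jars, and the rings are clear of anything else. I'll go above the small jar first and look with the wrist camera.

Call:
{"op": "jog_arm", "data": {
  "increments": [0,0,0,-0.216,0.152,0,1,0,0,0,-0.216,0.152,0,1,0,0,0,-0.216,0.152,0,1,0,0,0,-0.216,0.152,0,1,0,0,0,-0.216,0.152,0,1,0,0,0,-0.216,0.152,0,1,0,0,0,-0.216,0.152,0,1,0,0,0,0,0,0,1]
}}

```text
time: 3.25
ee_pos: [465.7, 213.4, 404.7]
tool_rot: [2.221, 2.221, 0.0]
wrist_force: [-0.5, 0.7, -0.1]
gripper_width: 85.0
grip_force: 0.0
```

```bash
cat >> look.py <<'E'
def wrist(name):
    o=ctrl.observe(); s=snap('wrist',name); T=np.eye(4);T[:3,:3]=R(o['tool_rot']);T[:3,3]=o['ee_pos']
    M=T@np.array(s['hand_eye']); v=dict(s); v['rotation']=cv2.Rodrigues(M[:3,:3])[0].ravel(); v['eye']=M[:3,3]; v['o']=o
    return s,v
E
python3 - <<'E'
from look import *
s,v=wrist('w1'); print(v['eye'],v['o']['ee_pos'],v['o']['tool_rot'],s['hand_eye'])
for l in('jar_small','ring_a'):
    for d in ctrl.mark_of(s,l): print(l,np.array(d['position']).round(1),round(d['confidence'],2),px(v,d['position']))
E
```

```text
[467.28062258 278.56651506 374.02681248] [465.73491209 213.37566067 404.74952002] [2.22131748e+00 2.22058711e+00 2.55638105e-04] [[-5.27217554e-04 -9.65032246e-01 -2.62130665e-01  6.52028430e+01]
 [ 9.99999851e-01 -4.71334003e-04 -2.76064469e-04  1.50571332e+00]
 [ 1.42860019e-04 -2.62130771e-01  9.65032351e-01  3.06992437e+01]
 [ 0.00000000e+00  0.00000000e+00  0.00000000e+00  1.00000000e+00]]
jar_small [4.601e+02 2.142e+02 4.000e-01] 0.79 [273. 180.]
ring_a [622.7  97.4   6.7] 0.71 [399. 270.]
ring_a [623.8  19.9   5.1] 0.6 [393. 321.]
```

View pics/w1.png

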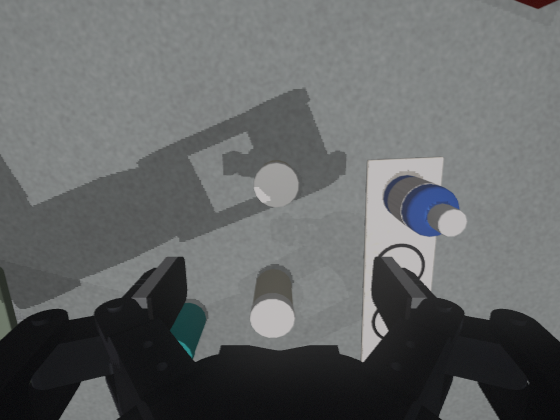

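The wrist view shows the small jar's lid at (276,185), the large jar's lid at (272,318), and ring A' at (401,265), partly behind a finger.

```bash
cat >> look.py <<'E'
def fitlid(v,p,z,r=40,th=150):
    im=v['image'];w=np.zeros(im.shape[:2],np.uint8);cv2.circle(w,p,r,1,-1)
    n,l,st,c=cv2.connectedComponentsWithStats(((im.min(2)>th)&(w>0)).astype(np.uint8))
    k=1+st[1:,4].argmax(); q=np.argwhere(l==k)[:,::-1].astype(np.float32); e=cv2.fitEllipse(cv2.convexHull(q))
    return np.round(e[0],1),np.round(e[1],1),ray(v,e[0],z).round(1)
E
python3 - <<'E'
from look import *
s,v=wrist('w2')
for th in(120,140,160):print(fitlid(v,(276,185),40,32,th),fitlid(v,(272,318),76,30,th))
print(px(v,(463.5,215,40)),px(v,(459,72.7,76)))
E
```

```text
(array([274.2, 190.8]), array([50.6, 61.8]), array([460.2, 212.1,  40. ])) (array([272., 318.]), array([59.8, 59.9]), array([458.2,  76.8,  76. ]))
(array([277.9, 187.9]), array([43.5, 43.9]), array([464.2, 215.4,  40. ])) (array([273.6, 320.9]), array([38.9, 44.4]), array([459.9,  73.1,  76. ]))
(array([262.7, 194.8]), array([10.5, 21.3]), array([447.5, 207.6,  40. ])) (array([273.6, 320.8]), array([38.3, 43.8]), array([460. ,  73.3,  76. ]))
[277. 188.] [273. 321.]
```

Both cameras agree within 1 mm, so I'll descend to the small jar and grip it.

Call:
{"op": "jog_arm", "data": {
  "increments": [0,0,0,0.009,-0.0095,0.3,1,0,0,0,0,0,0.3,1,0,0,0,0,0,0.3,1,0,0,0,0,0,0.15,1,0,0,0,0,0,0.085,1,0,0,0,0,0,0,1,0,0,0,0,0,0,0,0,0,0,0,0,0,0]
}}

```text
time: 4.45
ee_pos: [462.5, 218.1, 178.8]
tool_rot: [2.217, 2.225, 0.003]
wrist_force: [-0.6, -0.1, 0.3]
gripper_width: 51.4
grip_force: 0.0
```

Call:
{"op": "jog_arm", "data": {
  "increments": [0,0,0,0,0,0,0,0,0,0,0,0,0,0,0,0,0,0,0,0,0]
}}

```text
time: 4.82
ee_pos: [462.6, 217.9, 179.1]
tool_rot: [2.218, 2.224, 0.004]
wrist_force: [-1.2, 1.0, 6.5]
gripper_width: 48.4
grip_force: 61.5
```

Call:
{"op": "jog_arm", "data": {
  "increments": [0,0,0,0,0,-0.15,0,0,0,0,0,0,-0.3,0,0,0,0,-0.25,0.12,-0.1,0,0,0,0,-0.25,0.12,-0.1,0,0,0,0,-0.26,0.125,-0.1,0,0,0,0,-0.26,0.125,0,0,0,0,0,-0.26,0.125,0,0,0,0,0,-0.25,0.12,0,0]
}}

```text
time: 5.82
ee_pos: [610.6, -89.9, 328.4]
tool_rot: [2.218, 2.224, 0.001]
wrist_force: [1.1, -0.2, -0.2]
gripper_width: 48.5
grip_force: 62.0
```

Call:
{"op": "jog_arm", "data": {
  "increments": [0,0,0,-0.15,0.08,0,0,0,0,0,-0.1,0.04,0,0,0,0,0,0,0,0,0]
}}

```text
time: 6.2
ee_pos: [634.3, -138.6, 327.6]
tool_rot: [-2.22, -2.223, -0.0]
wrist_force: [-0.3, 0.3, -0.6]
gripper_width: 48.6
grip_force: 62.0
```

Run:
```python
from look import *
s,v=wrist('w3'); print(v['o']['ee_pos'],v['o']['gripper_width'],v['o']['time'])
for d in ctrl.mark_of(s,'ring_a'): print(np.array(d['position']).round(1),round(d['confidence'],2),px(v,d['position']))
for d in ctrl.mark_of(s,'jar_small'): print('jar',np.array(d['position']).round(1),round(d['confidence'],2),px(v,d['position']))
```

```text
[ 634.33146673 -138.64284557  327.61537856] 48.5583309627375 6.2
[625.4  18.1   2.2] 0.92 [267.  13.]
[ 632.3 -134.2    5.5] 0.57 [275. 191.]
jar [ 630.7 -139.9  146.2] 0.82 [269. 256.]
```

View pics/w3.png

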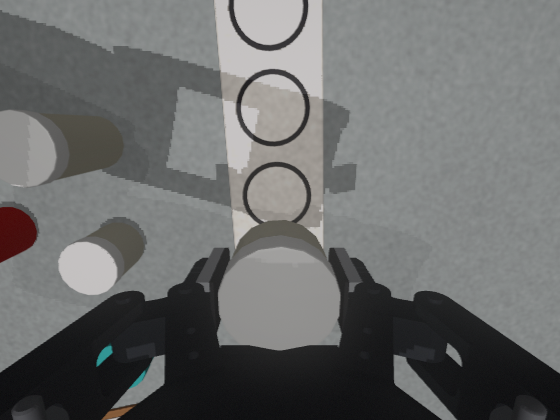

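```bash
cat >> look.py <<'E'
def fitring(v,p,r=(26,42),th=75,z=6.):
    im=v['image'];w=np.zeros(im.shape[:2],np.uint8);cv2.circle(w,p,r[1],1,-1);cv2.circle(w,p,r[0],0,-1)
    q=np.argwhere((im.max(2)<th)&(w>0))[:,::-1]
    P=np.array([ray(v,a,z)[:2] for a in q]) # on-plane circle fit
    for _ in range(3):
        A=np.c_[2*P,np.ones(len(P))]; x=np.linalg.lstsq(A,(P**2).sum(1),rcond=None)[0]; rad=(x[2]+x[:2]@x[:2])**.5
        d=abs(np.hypot(*(P-x[:2]).T)-rad); P=P[d<max(3.,2*np.median(d))] 
    return x[:2].round(1),rad.round(1),len(P)
E
python3 - <<'E'
from look import *
s,v=wrist('w4')
for th in(60,80,100): print(th,fitring(v,(273,107),(28,45),th),fitring(v,(277,193),(24,38),th))
v2=dict(v);print('jar far edge y',ray(v,(280,221),148).round(1), 'lid edges',ray(v,(218,290),188).round(1),ray(v,(340,290),188).round(1))
E
```

```text
60 (array([630.4, -59. ]), np.float64(30.8), 509) (array([ 633.8, -139. ]), np.float64(30.7), 505)
80 (array([630.3, -58.9]), np.float64(30.8), 932) (array([ 633.7, -139.1]), np.float64(30.8), 621)
100 (array([630.3, -59. ]), np.float64(30.9), 1026) (array([ 633.7, -138.9]), np.float64(30.7), 882)
jar far edge y [ 635.7 -117.8  148. ] lid edges [ 611.3 -133.8  188. ] [ 659.2 -133.6  188. ]
```

The rings fit to the known radius. The ring for the small jar is at (633.7,-139.0) and the next at (630.3,-59.0), so the other two are at about (626.9,21) and (623.5,101). The jar sits 3 mm off along the pads, so I'll correct for that and lower it.

Call:
{"op": "jog_arm", "data": {
  "increments": [0,0,0,0.014,-0.005,0.25,0,0,0,0,0,0,0.25,0,0,0,0,0,0,0.12,0,0,0,0,0,0,0.06,0,0,0,0,0,0,0.02,0,0,0,0,0,0,0,0]
}}

```text
time: 7.15
ee_pos: [633.7, -134.9, 188.7]
tool_rot: [2.217, 2.224, 0.002]
wrist_force: [0.8, 0.1, -0.8]
gripper_width: 48.0
grip_force: 62.0
```

Call:
{"op": "jog_arm", "data": {
  "increments": [0,0,0,-0.004,0,0.008,0,0,0,0,0,0,0.007,0,0,0,0,0,0,0,0]
}}

```text
time: 7.52
ee_pos: [633.6, -136.0, 185.2]
tool_rot: [2.218, 2.224, 0.001]
wrist_force: [-0.3, 0.0, 0.9]
gripper_width: 48.3
grip_force: 62.0
```

Call:
{"op": "jog_arm", "data": {
  "increments": [0,0,0,0,0,0.003,0,0,0,0,0,0,0,1,0,0,0,0,0,0,1,0,0,0,0,0,0,1,0,0,0,0,0,-0.1,1,0,0,0,0,0,-0.3,1,0,0,0,0,0,-0.3,1,0,0,0,0,0,-0.1,1]
}}

```text
time: 8.52
ee_pos: [634.0, -136.0, 348.8]
tool_rot: [2.214, 2.22, 0.007]
wrist_force: [0.1, 0.5, 0.8]
gripper_width: 85.6
grip_force: 0.0
```

Run:
```python
from look import *
s=snap('top','top3')
for p in((335,181),):
  print(px(s,(633.7,-139,46)),fitlid(s,tuple(int(t) for t in px(s,(633.7,-139,46))),46,14,205))
cv2.imwrite('pics/c3.png',cv2.resize(cv2.imread('pics/top3.png')[130:270,160:420],None,fx=3,fy=3,interpolation=2))
```

```text
Traceback (most recent call last):
  File "look.py", line 17, in fitlid
    k=1+st[1:,4].argmax(); q=np.argwhere(l==k)[:,::-1].astype(np.float32); e=cv2.fitEllipse(cv2.convexHull(q))
        ~~~~~~~~~~~~~~~^^
ValueError: attempt to get argmax of an empty sequence
```

Call:
{"op": "jog_arm", "data": {
  "increments": [0,0,0,-0.07,-0.2,0,1,0,0,0,-0.09,-0.25,0,1,0,0,0,-0.08,-0.25,0,1,0,0,0,-0.03,-0.1,0,1,0,0,0,0,0,0,1]
}}

```text
time: 9.2
ee_pos: [472.9, -190.6, 343.9]
tool_rot: [-2.22, -2.223, -0.001]
wrist_force: [0.7, 0.2, 0.5]
gripper_width: 85.5
grip_force: 0.0
```

Run:
```python
from look import *
s,v=wrist('w5'); print(v['o']['ee_pos'],px(v,(473.2,-190.3,58)))
p=tuple(int(t) for t in px(v,(473.2,-190.3,58)))
for th in(140,160):print(fitlid(v,p,58,38,th))
p=tuple(int(t) for t in px(v,(633.7,-139,46))); print(p)
for d in ctrl.mark_of(s,'jar_small'): print('jar',np.array(d['position']).round(1),round(d['confidence'],2),px(v,d['position']))
```

```text
[ 472.8917842  -190.63162424  343.85878108] [277. 205.]
(array([279.4, 203.9]), array([55. , 55.7]), array([ 474.9, -189.7,   58. ]))
(array([280.2, 182.8]), array([ 9.9, 29.7]), array([ 475.6, -171.6,   58. ]))
(468, 142)
jar [ 632.6 -138.9    5.4] 0.75 [442. 140.]
```

View pics/w5.png

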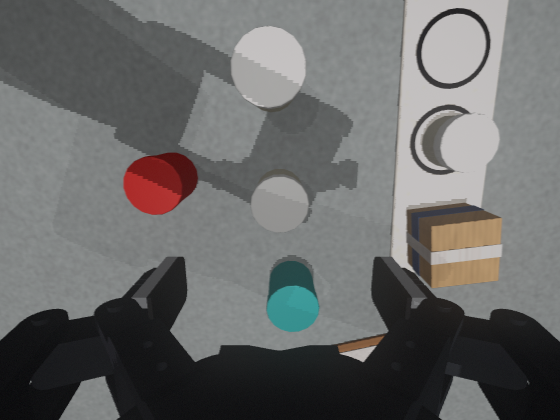

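The small jar's lid shows at (469,142) against a predicted (468,142), so it is centred. The medium jar's lid is at (279,204), which puts it at (474.7,-190). I'll grip it now.

Call:
{"op": "jog_arm", "data": {
  "increments": [0,0,0,0,0.008,0.25,1,0,0,0,0,0,0.3,1,0,0,0,0,0,0.18,1,0,0,0,0,0,0.075,1,0,0,0,0,0,0,1,0,0,0,0,0,0,0,0,0,0,0,0,0,0,0,0,0,0,0,0,0]
}}

```text
time: 10.3
ee_pos: [475.6, -190.6, 184.7]
tool_rot: [2.216, 2.223, 0.002]
wrist_force: [-1.2, 0.3, 5.7]
gripper_width: 47.7
grip_force: 60.7
```

Call:
{"op": "jog_arm", "data": {
  "increments": [0,0,0,0,0,0,0,0,0,0,0,0,0,0]
}}

```text
time: 10.55
ee_pos: [475.6, -190.6, 184.7]
tool_rot: [2.216, 2.223, 0.002]
wrist_force: [-0.4, 0.5, 6.0]
gripper_width: 47.9
grip_force: 60.6
```

Call:
{"op": "jog_arm", "data": {
  "increments": [0,0,0,0,0,-0.15,0,0,0,0,0,0,-0.3,0,0,0,0,0.1,0.12,-0.2,0,0,0,0,0.18,0.22,0,0,0,0,0,0.2,0.23,0,0,0,0,0,0.13,0.154,0,0,0,0,0,0.045,0.05,0,0,0,0,0,0,0,0,0]
}}

```text
time: 11.55
ee_pos: [629.4, -58.7, 313.1]
tool_rot: [-2.217, -2.226, 0.001]
wrist_force: [-0.6, -0.8, -0.6]
gripper_width: 47.9
grip_force: 61.9
```

Run:
```python
from look import *
s,v=wrist('w6'); print(v['o']['ee_pos'])
for r in((630.3,-59,6),(626.9,21,6),(623.5,101,6)):
    p=tuple(int(t) for t in px(v,r)); print(p, end=' ')
    try: print(fitring(v,p,(24,45),80))
    except Exception as e: print(e)
```

```text
[629.39246737 -58.71690688 313.12010813]
(278, 199) (array([630.1, -59.3]), np.float64(30.8), 611)
(275, 107) (array([626.7,  20.8]), np.float64(30.8), 1021)
(270, 0) (array([623.4, 101.1]), np.float64(30.8), 605)
```

View pics/w6.png

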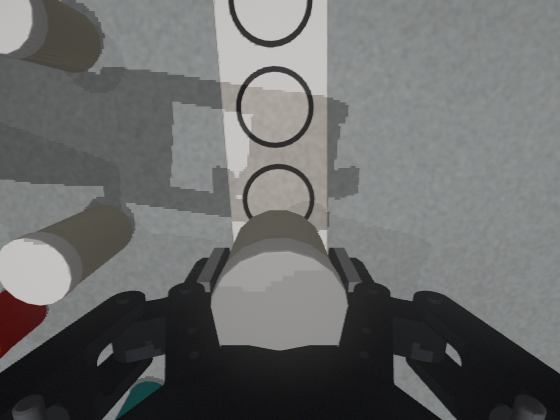

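The view shows the jar held level, with rings B–D at their predicted pixels. I'll lower it.

Call:
{"op": "jog_arm", "data": {
  "increments": [0,0,0,-0.005,0.004,0.25,0,0,0,0,0,0,0.2,0,0,0,0,0,0,0.1,0,0,0,0,0,0,0.04,0,0,0,0,0,0,0.01,0,0,0,0,0,0,0,0]
}}

```text
time: 12.35
ee_pos: [630.5, -60.3, 194.2]
tool_rot: [2.218, 2.223, 0.002]
wrist_force: [0.6, -0.3, -0.6]
gripper_width: 47.7
grip_force: 61.9
```

Call:
{"op": "jog_arm", "data": {
  "increments": [0,0,0,0.002,0,0.012,0,0,0,0,0,0,0.005,0,0,0,0,0,0,0,0]
}}

```text
time: 12.72
ee_pos: [630.5, -59.5, 190.8]
tool_rot: [2.217, 2.224, 0.001]
wrist_force: [-2.0, 0.3, 5.4]
gripper_width: 47.9
grip_force: 61.9
```

Call:
{"op": "jog_arm", "data": {
  "increments": [0,0,0,0,0,0,1,0,0,0,0,0,0,1,0,0,0,0,0,0,1,0,0,0,0,0,-0.1,1,0,0,0,0,0,-0.3,1,0,0,0,0,0,-0.3,1,0,0,0,-0.03,-0.15,-0.2,1,0,0,0,-0.05,-0.28,0,1]
}}

```text
time: 13.72
ee_pos: [545.3, -75.9, 373.2]
tool_rot: [2.212, 2.22, 0.009]
wrist_force: [0.3, 0.2, -1.4]
gripper_width: 85.8
grip_force: 0.0
```

Call:
{"op": "jog_arm", "data": {
  "increments": [0,0,0,-0.05,-0.27,0,1,0,0,0,-0.016,-0.12,0,1,0,0,0,0,0,0,1]
}}

```text
time: 14.1
ee_pos: [465.0, -89.3, 370.0]
tool_rot: [2.219, 2.224, 0.0]
wrist_force: [1.3, 0.1, 0.0]
gripper_width: 85.4
grip_force: 0.0
```

Run:
```python
from look import *
s,v=wrist('w7'); print(v['o']['ee_pos'],v['o']['time'])
p=tuple(int(t) for t in px(v,(465.6,-88.8,94))); print(p)
for th in(120,140,160):print(fitlid(v,p,94,48,th))
print('med pred',px(v,(630.1,-59.3,64)),'ringB',px(v,(630.1,-59.3,6)))
```

```text
[464.97923883 -89.30581873 370.00702381] 14.1
(278, 207)
(array([279.2, 213.8]), array([79.3, 97.9]), array([466.8, -94.4,  94. ]))
(array([279.7, 206.1]), array([56.2, 58.7]), array([467.3, -87.9,  94. ]))Traceback (most recent call last):
  File "<stdin>", line 4, in <module>
  File "look.py", line 17, in fitlid
    k=1+st[1:,4].argmax(); q=np.argwhere(l==k)[:,::-1].astype(np.float32); e=cv2.fitEllipse(cv2.convexHull(q))
        ~~~~~~~~~~~~~~~^^
ValueError: attempt to get argmax of an empty sequence
```

View pics/w7.png

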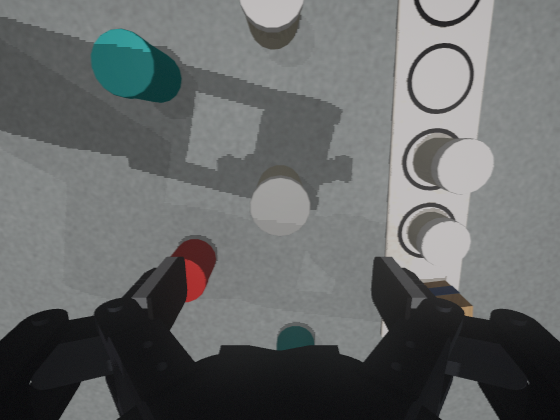

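Lid of the tallest jar at (280,206); medium and small stand upright inside their rings at (436,160) and (430,230). I'll grip the tallest.

Call:
{"op": "jog_arm", "data": {
  "increments": [0,0,0,0.003,0.009,0.25,1,0,0,0,0,0,0.3,1,0,0,0,0,0,0.15,1,0,0,0,0,0,0.065,1,0,0,0,0,0,0,1,0,0,0,0,0,0,0,0,0,0,0,0,0,0,0,0,0,0,0,0,0]
}}

```text
time: 15.15
ee_pos: [468.2, -88.6, 218.0]
tool_rot: [2.217, 2.224, 0.001]
wrist_force: [-2.6, -0.2, 5.7]
gripper_width: 47.2
grip_force: 59.8
```

Call:
{"op": "jog_arm", "data": {
  "increments": [0,0,0,0,0,0,0,0,0,0,0,0,0,0]
}}

```text
time: 15.4
ee_pos: [468.2, -88.6, 218.0]
tool_rot: [2.217, 2.224, 0.001]
wrist_force: [-2.5, 0.9, 5.0]
gripper_width: 47.7
grip_force: 59.9
```

Call:
{"op": "jog_arm", "data": {
  "increments": [0,0,0,0,0,-0.15,0,0,0,0,0,0,-0.3,0,0,0,0,0.08,0.065,-0.2,0,0,0,0,0.2,0.165,0,0,0,0,0,0.22,0.18,0,0,0,0,0,0.22,0.18,0,0,0,0,0,0.17,0.14,0,0,0,0,0,0.057,0.046,0,0]
}}

```text
time: 16.4
ee_pos: [623.8, 103.2, 346.8]
tool_rot: [2.215, 2.227, 0.002]
wrist_force: [0.0, -0.3, -1.3]
gripper_width: 47.2
grip_force: 61.4
```

Call:
{"op": "jog_arm", "data": {
  "increments": [0,0,0,0,0,0,0]
}}

```text
time: 16.52
ee_pos: [622.7, 101.5, 346.6]
tool_rot: [-2.217, -2.226, 0.001]
wrist_force: [-0.2, -0.2, 0.1]
gripper_width: 47.9
grip_force: 61.4
```

Run:
```python
from look import *
s,v=wrist('w8'); print(v['o']['ee_pos'])
p=tuple(int(t) for t in px(v,(623.4,101.1,6))); print(p,fitring(v,p,(20,40),80))
```

```text
[622.7483454  101.53400828 346.62765922]
(278, 192) (array([623.2, 100.5]), np.float64(30.7), 443)
```

View pics/w8.png

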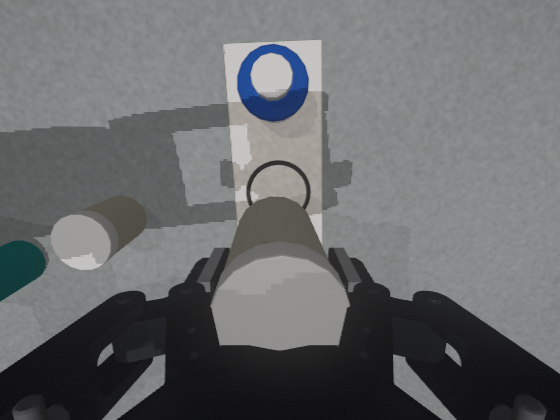

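The tallest jar hangs upright over its ring at (278,192), with the bottle clear at (273,80). I'll lower it.

Call:
{"op": "jog_arm", "data": {
  "increments": [0,0,0,-0.004,0.003,0.25,0,0,0,0,0,0,0.2,0,0,0,0,0,0,0.1,0,0,0,0,0,0,0.04,0,0,0,0,0,0,0.01,0,0,0,0,0,0,0,0]
}}

```text
time: 17.32
ee_pos: [623.7, 100.1, 227.9]
tool_rot: [2.218, 2.223, 0.002]
wrist_force: [-0.1, 0.4, -1.3]
gripper_width: 47.6
grip_force: 61.4
```

Call:
{"op": "jog_arm", "data": {
  "increments": [0,0,0,0.002,0,0.012,0,0,0,0,0,0,0.006,0,0,0,0,0,0,0,0]
}}

```text
time: 17.7
ee_pos: [623.6, 101.0, 224.0]
tool_rot: [2.217, 2.225, 0.002]
wrist_force: [-0.8, 0.2, 4.5]
gripper_width: 47.4
grip_force: 61.2
```

Call:
{"op": "jog_arm", "data": {
  "increments": [0,0,0,0,0,0,1,0,0,0,0,0,0,1,0,0,0,0,0,0,1,0,0,0,0,0,-0.1,1,0,0,0,0,0,-0.3,1,0,0,0,0,0,-0.3,1,0,0,0,-0.03,-0.15,0,1,0,0,0,-0.045,-0.28,0,1]
}}

```text
time: 18.7
ee_pos: [537.7, 85.6, 363.7]
tool_rot: [2.217, 2.223, 0.004]
wrist_force: [-0.5, 0.1, 0.0]
gripper_width: 85.3
grip_force: 0.0
```

Call:
{"op": "jog_arm", "data": {
  "increments": [0,0,0,-0.045,-0.27,0,1,0,0,0,-0.02,-0.12,0,1,0,0,0,0,0,0,1]
}}

```text
time: 19.08
ee_pos: [458.1, 72.2, 363.4]
tool_rot: [2.218, 2.225, 0.0]
wrist_force: [0.9, 0.0, 0.0]
gripper_width: 85.8
grip_force: 0.0
```

Run:
```python
from look import *
s,v=wrist('w9'); print(v['o']['ee_pos'],v['o']['time'])
p=tuple(int(t) for t in px(v,(459.5,73,76))); print(p)
for th in(130,140,150):print(fitlid(v,p,76,40,th))
print(px(v,(623.3,100.8,100)))
```

```text
[458.08796535  72.16542289 363.44202602] 19.075
(279, 203)
(array([279.1, 209.1]), array([64.2, 76.6]), array([459.9,  68. ,  76. ]))
(array([279.9, 203.3]), array([55.1, 56.3]), array([460.5,  73.2,  76. ]))
(array([279.9, 203. ]), array([54. , 54.9]), array([460.5,  73.4,  76. ]))
[495. 176.]
```

View pics/w9.png

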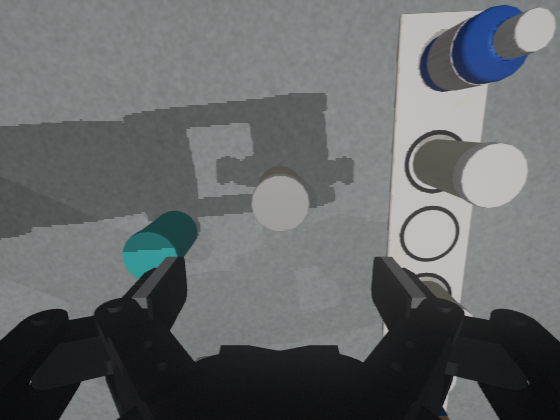

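Large jar's lid at (280,203); the tallest stands upright in its ring at (436,160). I'll grip the large one.

Call:
{"op": "jog_arm", "data": {
  "increments": [0,0,0,0.004,0.009,0.25,1,0,0,0,0,0,0.3,1,0,0,0,0,0,0.18,1,0,0,0,0,0,0.07,1,0,0,0,0,0,0,1,0,0,0,0,0,0,0,0,0,0,0,0,0,0,0,0,0,0,0,0,0]
}}

```text
time: 20.12
ee_pos: [461.6, 73.3, 204.6]
tool_rot: [2.217, 2.224, 0.003]
wrist_force: [-1.8, -0.0, 5.7]
gripper_width: 48.2
grip_force: 60.3
```

Call:
{"op": "jog_arm", "data": {
  "increments": [0,0,0,0,0,0,0,0,0,0,0,0,0,0]
}}

```text
time: 20.38
ee_pos: [461.6, 73.3, 204.6]
tool_rot: [2.217, 2.224, 0.003]
wrist_force: [-1.6, 0.8, 5.1]
gripper_width: 47.6
grip_force: 60.3
```

Call:
{"op": "jog_arm", "data": {
  "increments": [0,0,0,0,0,-0.15,0,0,0,0,0,0,-0.3,0,0,0,0,0,0,-0.25,0,0,0,0,-0.05,0.16,0,0,0,0,0,-0.08,0.25,0,0,0,0,0,-0.08,0.25,0,0,0,0,0,-0.052,0.165,0,0,0,0,0,0,0,0,0]
}}

```text
time: 21.38
ee_pos: [628.1, 20.4, 343.1]
tool_rot: [2.219, 2.222, 0.002]
wrist_force: [-0.3, 0.2, -1.8]
gripper_width: 48.0
grip_force: 62.0
```

Run:
```python
from look import *
s,v=wrist('w10'); print(v['o']['ee_pos'])
p=tuple(int(t) for t in px(v,(626.7,20.9,6))); print(p,fitring(v,p,(20,40),80))
```

```text
[628.09513694  20.42818754 343.11349864]
(275, 192) (array([626.3,  20.9]), np.float64(30.8), 484)
```

Call:
{"op": "jog_arm", "data": {
  "increments": [0,0,0,0.003,-0.008,0.25,0,0,0,0,0,0,0.23,0,0,0,0,0,0,0.11,0,0,0,0,0,0,0.045,0,0,0,0,0,0,0.01,0,0,0,0,0,0,0,0]
}}

```text
time: 22.18
ee_pos: [625.1, 22.0, 215.4]
tool_rot: [2.217, 2.224, 0.003]
wrist_force: [0.2, 0.2, -1.1]
gripper_width: 47.7
grip_force: 62.0
```

Call:
{"op": "jog_arm", "data": {
  "increments": [0,0,0,-0.004,0.006,0.014,0,0,0,0,0,0,0.01,0,0,0,0,0,0,0,0]
}}

```text
time: 22.55
ee_pos: [626.4, 21.0, 210.7]
tool_rot: [2.217, 2.224, 0.002]
wrist_force: [-1.6, -0.0, 5.7]
gripper_width: 47.7
grip_force: 62.0
```

Release, rise and back away so the cameras can see.

Call:
{"op": "jog_arm", "data": {
  "increments": [0,0,0,0,0,0,1,0,0,0,0,0,0,1,0,0,0,0,0,0,1,0,0,0,0,0,-0.1,1,0,0,0,0,0,-0.3,1,0,0,0,0,0,-0.3,1,0,0,0,0,-0.2,-0.2,1,0,0,0,0,-0.3,0,1]
}}

```text
time: 23.55
ee_pos: [526.6, 20.8, 392.7]
tool_rot: [2.214, 2.22, 0.01]
wrist_force: [-0.2, 0.9, 0.3]
gripper_width: 85.3
grip_force: 0.0
```

Call:
{"op": "jog_arm", "data": {
  "increments": [0,0,0,0,-0.3,0,1,0,0,0,0,-0.3,0,1,0,0,0,0,-0.15,0,1,0,0,0,0,0,0,1]
}}

```text
time: 24.05
ee_pos: [374.2, 20.3, 389.5]
tool_rot: [2.218, 2.225, 0.001]
wrist_force: [0.8, -0.0, -0.0]
gripper_width: 85.3
grip_force: 0.0
```

Run:
```python
from look import *
s=snap('top','top9')
for n,r,h in(('tallest',(623.3,100.9),94),('large',(626.6,20.9),76),('medium',(630.1,-59.2),58),('small',(633.7,-139),40)):
    print(n,px(s,(*r,6+h)),[(d[0],d[2]) for d in [fitlid(s,tuple(int(t) for t in px(s,(*r,6+h))),6+h,15,205)]] if 0 else '')
    q=ctrl.mark_of(s,'jar_'+n)
    print([(np.array(d['position']).round(0).tolist(),round(d['confidence'],2)) for d in q if d['position'][0]>570])
a=cv2.resize(s['image'][140:225,165:405,::-1],None,fx=3.2,fy=3.2)
t=snap('scene','sc9'); b=cv2.resize(t['image'][170:310,130:430,::-1],(768,358)); cv2.imwrite('pics/fin.png',np.vstack([a[:,:768],b])[:600])
print(ctrl.observe()['time'],ctrl.observe()['ee_pos'])
```

```text
tallest [228. 174.] 
[([623.0, 103.0, 3.0], 0.65)]
large [265. 175.] 
[([623.0, 24.0, 8.0], 0.61)]
medium [301. 176.] 
[([634.0, -58.0, 9.0], 0.67)]
small [336. 176.] 
[([634.0, -143.0, 6.0], 0.8), ([619.0, 201.0, 4.0], 0.51)]
24.35 [377.22717624  20.32813851 389.15150087]
```

View pics/fin.png

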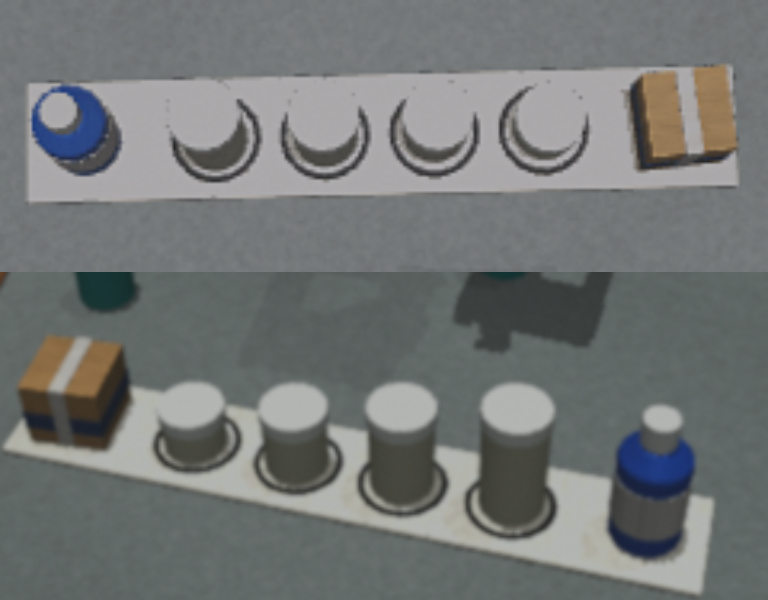

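Both views show all four jars upright and centred in the right order, with the bottle and carton undisturbed.

```bash
python3 -c "
from rig import ctrl
print(ctrl.sign_off())"
```

```text
the job is handed in; nothing more can be done
None
```

The four containers stand upright inside their rings, tallest beside the bottle to shortest beside the carton; the last pictures show the bottle and carton in place, and I handed the job in at about 24 s (no verdict returned).

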